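Find and pull the loose locating pin

TASK

One of the four yellow-gripped locating pins in the grey jig bar has worn loose. Feel them by rocking each gently a few millimetres from side to side, without pulling at the sound ones, until you find the one with play; then draw that pin straight out and stand it upright, fully home on its shoulder, in the empty hole of the red reject stand, set in and not dropped. Leave the sound pins seated and everything else alone.

Things in the scene. Friction and masses are not known exactly. Their poses are not given: they have to be found in the camera images.
- bar: grey steel jig bar bolted down, 70 x 380 x 60 mm tall (its feet reach own x = +-55, y = +-220 mm); origin under its centre at table height, own y along its length, z up. Four pins stand in bushes in its top at own x = 0, y = +120 (pin_a), +40 (pin_b), -40 (pin_c), -120 mm (pin_d). Which one is loose changes every time and cannot be seen
- bar_top (a point): centre of the bar's top face, 60 mm up. Sound pins are locked: a sideways push at the grip meets a firm stop within 1.5 mm. Over 12 N sideways, or an upward pull over 3 N beyond their weight, spoils the lock. The loose pin slides 4 mm each way with its shoulder on the bar, against friction alone (under 1 N, or 3 to 5 N if it is also pressed down), then meets its bush's wall; centred again it lifts out, 2 mm clear round its foot
- pin_a_grip (a point): middle of the upright yellow grip, 22 mm across and 50 mm tall, of the locating pin at the +y end of the row; 31 mm above the bar's top. Own z up along the pin. Below the grip a steel shoulder 32 mm across, 6 mm thick, rests on the bar; below that, inside the bar, a 50 mm shank 13 mm across with an 18 mm foot at its end. Mass 0.1 to 0.21 kg
- pin_b_grip (a point): middle of the upright yellow grip, 22 mm across and 50 mm tall, of the locating pin next to pin_a of the row; 31 mm above the bar's top. Own z up along the pin. Below the grip a steel shoulder 32 mm across, 6 mm thick, rests on the bar; below that, inside the bar, a 50 mm shank 13 mm across with an 18 mm foot at its end. Mass 0.1 to 0.21 kg
- pin_c_grip (a point): middle of the upright yellow grip, 22 mm across and 50 mm tall, of the locating pin next to pin_d of the row; 31 mm above the bar's top. Own z up along the pin. Below the grip a steel shoulder 32 mm across, 6 mm thick, rests on the bar; below that, inside the bar, a 50 mm shank 13 mm across with an 18 mm foot at its end. Mass 0.1 to 0.21 kg
- pin_d_grip (a point): middle of the upright yellow grip, 22 mm across and 50 mm tall, of the locating pin at the -y end of the row; 31 mm above the bar's top. Own z up along the pin. Below the grip a steel shoulder 32 mm across, 6 mm thick, rests on the bar; below that, inside the bar, a 50 mm shank 13 mm across with an 18 mm foot at its end. Mass 0.1 to 0.21 kg
- stand: red reject stand, a fixed block 80 x 170 x 60 mm tall with two round upright through-holes 24 mm across at own x = 0, y = +40 and -40 mm; origin under its centre, z up. The -y hole holds an old black pin, the +y hole is empty
- stand_hole (a point): centre of the mouth of the stand's empty hole, level with the stand's top (60 mm above the table). A pin standing fully home has its shoulder on the stand's top and its grip's middle 31 mm above this point
- old_pin: old black-gripped pin of the same shape standing in the stand's other hole; origin at its foot's underside, 10 mm above the table. Leave alone
- hammer: hammer lying behind the bar; bystander, leave alone (origin at its underside)
- wrench: wrench lying near the robot on the left; bystander, leave alone (origin at its underside)
- tape: roll of blue tape, 100 mm across, 48 mm tall; bystander, leave alone (origin at its underside)
- jar: glass screw jar, 70 mm across, 90 mm tall; bystander, leave alone (origin at its underside)
There are look-alikes about, which are no part of the job. What is shaped like the part that bears pin_d_grip but blue or white is not meant.

How it is judged:
By the outcome, as a careful person would: the job done as asked, in the order asked, and still so for the second after the job is handed in, with the robot touching nothing.
It also fails if it takes over 72 s, if anything falls off the work surface, if the arm or the gripper's body presses on something with over 40 N, if the wrist force passes 120 N, or if a joint passes its speed limit or range.

ROBOT

A 6-joint arm with a two-finger parallel gripper is mounted at the origin on the work surface. World frame = base frame: x ahead of the robot, y to its left, z up, the work surface at z = 0. Lengths are in mm, angles in rad, forces in N, time in s.
With the tool pointing down it reaches from about 375 to 750 mm from the base axis. Payload 9 kg.
Tool frame: the origin (TCP) lies at the centre of the arm's flange, where the gripper is bolted on; the fingertips stand 173 mm ahead of it and the grasp point (between the pads) lies grasp_offset ahead of it (grasp_offset is the distance from the TCP to the grasp point, in mm); z points along the fingers, y is the line along which they close (so a half turn about z gives the same grasp; the last joint's range is limited). The gripper opens to 85 mm and grips with 20 to 120 N. Pads are 22 mm wide; open, the fingers measure 114 mm over their backs; the gripper's body (76 mm by 85 mm) begins 54 mm behind the grasp point. The pads swing forward as they close: fully open they stand 13 mm farther back than shut.
Start: joints at [-1.352, 0.104, 0.097, 1.564, 0, 1.353], TCP at [253.835, -543.677, 404.731] pointing down, gripper open.
Joint ranges: [-2.99, 2.99], [-0.84, 1.86], [-1.1, 1.16], [-1.84, 2.11], [-1.51, 1.56], [-3.14, 3.14]. Speed limits (rad/s): [2.22, 2.22, 2.57, 3.14, 3.14, 3.14].

INTERFACE

Orientations are given as [roll, pitch, yaw] about the fixed x, y, z axes, in that order (R = Rz(yaw) Ry(pitch) Rx(roll)).
In Python, from workcell import sense, snapshot, camera_info, hand_in, find_in, outline_of, tip_of, grasp_offset gives the robot as it stands.
- The arm moves only by the tool step_arm, never from a script. Its argument "deltas" is text: rows parted by semicolons, each of 7 numbers parted by spaces: the shift along the tool's x, y, z in cm, then the turn, a rotation vector about the tool's x, y, z in degrees, then the finger opening in cm, from 0 to 8.54. A call has 1 to 12 rows; each row shifts and turns the commanded pose from where the row before left it, along the tool's axes as they then stand; what a row does not reach is not made up. A row lasts 1/12 s, in which the tool goes at most 41.7 mm and 7.16 degrees, less where a joint would pass 70% of its speed; a pose out of reach is approached as far as the arm can. A call is refused whole if a number of a shift passes 4.17 or a number of a turn 7.16, either way. A call with a gripper value outside its range is refused whole. The fingers move at their own pace and stop on an object; the grip force is fixed at half the most. Time passes only in rows, so rows that do not move let the fingers close. It gives the time, the measured TCP pose, the force, the opening and the grip force at its end, in the units of the state.
- sense(): the state, without advancing time (a new reading comes with each control period).
- snapshot(name): name is "scene" or "top"; returns (picture, depth): 480x640x3 uint8, blue, green, red; 480x640 float32, mm along the optical axis (not along the pixel's ray), 0 where there is no reading.
- camera_info(name): a dict with "camera_matrix" (3x3 intrinsics, pixels), "D" ([k1, k2, p1, p2, k3] as OpenCV has them; the pictures are not rectified), "position" and "rotation" of the camera in the world. Camera axes: x right, y up, looking along -z (the intrinsics and any distortion apply to the point x, -y, -z); pixel columns grow to the right and rows downward; lengths in mm; the calibration is good to about 2 mm. A picture is of the moment at which its call begins. camera_info takes no time and is no camera call.
- hand_in(): hands the job in; it is judged then, once.
Trained networks look in the newest picture that a camera, given by its name, has taken for a name from the list of things; names that differ only in an ending like _2 or _b are one class to them, and where a whole thing is asked for, a point or a joint stands for the part that bears it (a point fixed in the world has none). Each returns a list of dicts, best first, with "conf" (0 to 1); they miss things now and then, are a little off and sometimes report something else, mostly with a low value. They report only what shows in the picture. A call takes as long as a camera call. They do not tell look-alikes from the thing itself.
- find_in(camera, name): "extent" ([centre column, centre row, width, height] in pixels, round what is visible of it).
- outline_of(camera, name): "mask" (480x640 bool, what is visible of it) and "extent" ([centre column, centre row, width, height] in pixels, round what is visible of it).
- tip_of(camera, name): "location" ([column, row] in pixels: a listed point, or the origin of a listed thing).
The state is a dict: "clock": time; "q": joint angles; "qd": joint speeds; "joint_efforts": joint torques, N m; "eef_pos": TCP position; "eef_rot": TCP orientation; "ft_force": force on the tool from outside, world axes, zero at the start; "moment": the same for the moment, N m; "gripper_width": finger opening in mm; "gripper_force": force on a finger pad.
Only numpy, scipy, OpenCV 4.12 (cv2) and the standard library are available. Lean on these libraries where they do the work, as an engineer would, in place of code of your own. Each camera call takes 0.05 s, during which the arm holds its last target. There are 200 camera calls.

## Working session

There is one attempt and no reset: what is moved stays moved. The work goes in short steps, Python scripts to look and compute and a tool call to move; the robot and the scene stay as the last step left them, time stands still between calls to the robot, and variables do not carry over. Pictures are saved under pics/ and viewed, at most 10 in all, crops included, and the job is handed in when it is done.

Besides the shell and the picture viewer there is one more tool, called after "Call:" as name(argument=value, ...), one argument or row to a line, values as JSON. step_arm: Moves the arm, as the interface text tells. Its arguments: {"type":"object","properties":{"deltas":{"type":"string"}},"required":["deltas"]}

```bash
mkdir -p pics; cat > h.py <<'E'
import numpy as np, cv2
from workcell import *
def ray(cam,px):
    i=camera_info(cam); K=np.array(i["camera_matrix"]); D=np.array(i["D"])
    p=cv2.undistortPoints(np.array(px,float).reshape(-1,1,2),K,D).reshape(-1,2)
    R=np.array(i["rotation"]); R=R if R.shape==(3,3) else None
    d=np.c_[p[:,0],-p[:,1],-np.ones(len(p))]@R.T
    return np.array(i["position"]),d
def atz(cam,px,z):
    o,d=ray(cam,px); return o+d*((z-o[2])/d[:,2])[:,None]
def cloud(cam,depth,vu):
    v,u=vu; o,d=ray(cam,np.c_[u,v]); return o+d*depth[v,u][:,None]
E
python3 - <<'E'
from h import *
for c in("scene","top"):
    p,d=snapshot(c); cv2.imwrite(f"pics/{c}0.png",p); print(c,camera_info(c))
    for n in("pin_a_grip","stand_hole","bar_top","stand","bar","old_pin"):
        print(n,[(np.round(t["location"],1).tolist(),round(t["conf"],2)) for t in tip_of(c,n)])
print(sense(),grasp_offset() if callable(grasp_offset) else grasp_offset)
E
```

```text
scene {'camera_matrix': array([[470.66678398,   0.        , 323.71836025],
       [  0.        , 470.66678398, 244.85056871],
       [  0.        ,   0.        ,   1.        ]]), 'D': array([-0.01102736,  0.        ,  0.        ,  0.        ,  0.        ]), 'position': array([1190.44144209, -336.09873844,  704.56390795]), 'rotation': array([ 0.85311449, -0.01058894,  1.1056381 ])}
pin_a_grip [([393.3, 201.0], 0.59), ([345.1, 247.8], 0.52)]
stand_hole [([199.7, 271.9], 0.63)]
bar_top [([344.0, 223.7], 0.92)]
stand [([288.6, 228.8], 0.66), ([339.2, 362.0], 0.63), ([182.6, 295.6], 0.61)]
bar [([341.9, 246.0], 0.86)]
old_pin [([160.1, 298.6], 0.84), ([338.3, 362.9], 0.24)]
top {'camera_matrix': array([[465.93320458,   0.        , 326.16705739],
       [  0.        , 465.93320458, 240.34571999],
       [  0.        ,   0.        ,   1.        ]]), 'D': array([-0.02750561,  0.        ,  0.        ,  0.        ,  0.        ]), 'position': array([ 335.31349224,  -20.1280766 , 1196.45748087]), 'rotation': array([ 0.17407836,  0.00984621, -1.54627839])}
pin_a_grip [([207.4, 336.9], 0.69), ([24
[... 229 characters left out ...]
y([-1.35171253e+00,  1.04048122e-01,  9.72906058e-02,  1.56386881e+00,
       -1.77117557e-05,  1.35311232e+00]), 'qd': array([ 2.14367658e-04,  1.66391870e-03, -7.59122100e-05,  8.25338246e-04,
       -1.24612958e-03, -1.45880746e-03]), 'joint_efforts': array([-3.60474136e-03, -5.56634581e+01,  5.03680336e+01,  8.09696867e-04,
       -5.94087469e-04, -2.47597612e-06]), 'eef_pos': array([ 253.82614018, -543.6814533 ,  404.75590458]), 'eef_rot': array([3.14143049e+00, 5.40080809e-05, 4.36767793e-01]), 'ft_force': array([-0.48390221,  0.0536484 , -0.13093475]), 'moment': array([ 0.01521291, -0.02706627,  0.04733474]), 'gripper_force': 0.0, 'gripper_width': 85.42746374674441} 154.70000000000002
```

View pics/top0.png

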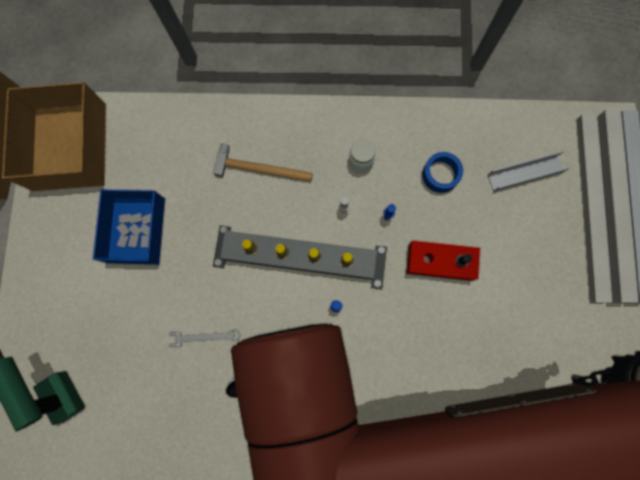

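View pics/scene0.png

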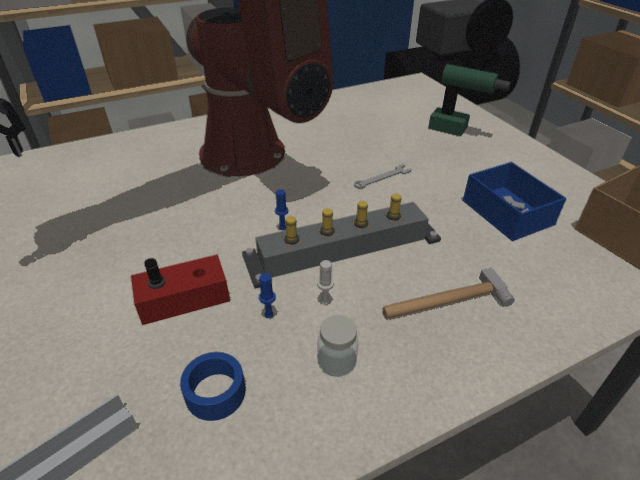

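The top view shows the yellow pins at about (247,245), (281,250), (314,254) and (347,258). Image left is +y, so these are a to d in that order. The stand's empty hole is at about (428,259), left of the black pin. The look-alikes are blue pins at (390,212) and (336,306), and a white one at (344,204). They aren't yellow and don't stand in the bar, so they are out.

```bash
sed -i 's/R=np.array(i\["rotation"\]).*/from scipy.spatial.transform import Rotation as Q; R=Q.from_euler("xyz",i["rotation"]).as_matrix()/' h.py
python3 - <<'E'
from h import *
for c in("top","scene"):
    p,d=snapshot(c); hsv=cv2.cvtColor(p,cv2.COLOR_BGR2HSV)
    y=cv2.inRange(hsv,(20,120,60),(35,255,255))
    n,l,s,ce=cv2.connectedComponentsWithStats(y)
    for k in range(1,n):
        if s[k,4]<40: continue
        m=np.nonzero((l==k)&(d>0)); P=cloud(c,d,m); t=P[P[:,2]>np.percentile(P[:,2],95)-4]
        print(c,"yellow",ce[k].round(1),s[k,4],"med",np.median(P,0).round(1),"topmid",((t.min(0)+t.max(0))/2).round(1), "ztop",np.percentile(P[:,2],95).round(1),"atz91",atz(c,[ce[k]],91).round(1))
    r=cv2.inRange(hsv,(0,150,60),(8,255,255))
    m=np.nonzero((r>0)&(d>0)); P=cloud(c,d,m); P=P[(abs(P[:,2]-60)<6)&(P[:,0]>375)]
    rect=cv2.minAreaRect(P[:,:2].astype(np.float32)); print("stand",rect,np.median(P[:,2]),cv2.boxPoints(rect).round(0).tolist())
    for n,z in(("stand_hole",60),("bar_top",60),("bar",0),("stand",0)):
        print(n,[(atz(c,[t["location"]],z).round(1).tolist(),round(t["conf"],2)) for t in tip_of(c,n)])
    # dark hole inside the red
    i=p[:,:,2]
    o=outline_of(c,"bar"); m=np.nonzero(o[0]["mask"]&(d>0)); P=cloud(c,d,m); P=P[abs(P[:,2]-60)<5]
    print("bar",cv2.minAreaRect(P[:,:2].astype(np.float32)))
    if c=="top": cv2.imwrite("pics/crop.png",cv2.resize(p[190:320,200:500],None,fx=2.6,fy=2.6,interpolation=2))
E
```

```text
top yellow [247.2 244.6] 96 med [511.6 181.6 114.4] topmid [512.  182.4 119.3] ztop 120.2 atz91 [[514.6 185.7  91. ]]
top yellow [280.3 248.7] 87 med [502.3 102.9 115.3] topmid [504.1 103.1 117.8] ztop 118.9 atz91 [[506.4 105.3  91. ]]
top yellow [313.6 253.1] 92 med [494.5  24.2 115.2] topmid [495.1  23.  118.1] ztop 119.5 atz91 [[497.7  25.   91. ]]
top yellow [347.  257.2] 89 med [486.5 -54.5 115.8] topmid [486.3 -55.6 118.5] ztop 120.0 atz91 [[489.5 -55.2  91. ]]
stand ((493.4741516113281, -296.25927734375), (167.9585418701172, 79.21028900146484), 85.17674255371094) 60.449786314757375 [[447.0, -377.0], [526.0, -383.0], [540.0, -216.0], [461.0, -209.0]]
stand_hole []
bar_top [([[497.3, 54.9, 60.0]], 0.81)]
bar []
stand [([[486.3, -306.3, 0.0]], 0.75)]
bar ((500.0968933105469, 64.15104675292969), (381.1572265625, 70.93183898925781), 83.84957122802734)
scene yellow [395.  204.8] 182 med [520.1 182.   96. ] topmid [514.1 183.8 114.9] ztop 116.1 atz91 [[514.1 186.3  91. ]]
scene yellow [361.7 212.5] 191 med [511.6 102.6  94.5] topmid [506.1 105.  115. ] ztop 115.9 atz91 [[506.2 106.1  91. ]]
scene yellow [327.  219.8] 190 med [503.1  24.2  96.2] topmid [496.6  25.8 115.6] ztop 115.9 atz91 [[496.3  27.3  91. ]]
scene yellow [290.9 227.8] 196 med [495.  -54.5  96.6] topmid [489.8 -52.6 114.6] ztop 115.6 atz91 [[487.5 -51.9  91. ]]
stand ((496.4562683105469, -294.2132568359375), (167.2657928466797, 81.65633392333984), 84.90548706054688) 59.18372362146289 [[448.0, -374.0], [530.0, -381.0], [545.0, -215.0], [463.0, -207.0]]
stand_hole [([[503.3, -257.1, 60.0]], 0.96)]
bar_top [([[493.1, 70.8, 60.0]], 0.55)]
bar [([[499.1, 71.2, 0.0]], 0.79)]
stand [([[492.3, -293.1, 0.0]], 0.79)]
bar ((499.46795654296875, 67.58082580566406), (381.8134460449219, 76.16751861572266), 84.17385864257812)
```

View pics/crop.png

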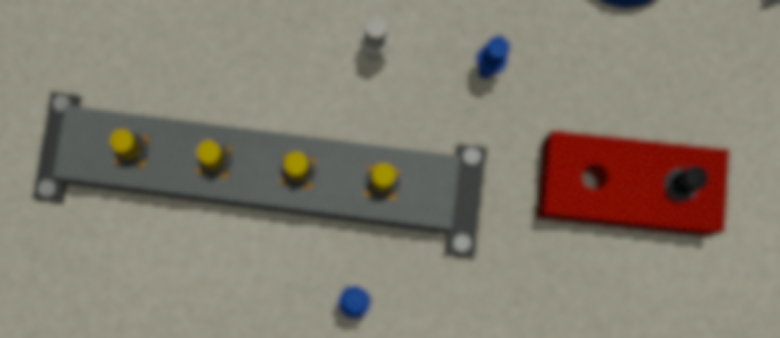

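The crop confirms four yellow pins in the bar and the stand's empty hole at its bar-side end. The blue and white pins stand loose on the table. I'll go above pin_d first, with the fingers closing across the bar.

Call:
step_arm(
  deltas="3 -2.46 0 0 0 0 5;3 -2.46 0 0 0 0 5;3 -2.46 0 0 0 0 5;3 -2.46 0 0 0 0 5;3 -2.46 0 0 0 0 5;3 -2.46 0 0 0 0 5;3 -2.46 0 0 0 0 5;3 -2.46 0 0 0 0 5;3 -2.46 0 0 0 0 5;3 -2.46 0 0 0 0 5;3 -2.46 0 0 0 0 5;3 -2.46 0 0 0 0 5",
)

```text
clock: 2.3
eef_pos: [455.5, -122.0, 405.0]
eef_rot: [3.141, -0.0, 0.437]
ft_force: [0.8, -0.4, -0.2]
gripper_width: 50.0
gripper_force: 0.0
```

Call:
step_arm(
  deltas="3 -2.46 0 0 0 0 5;3 -2.46 0 0 0 0 5;0 0 0 0 0 -7.1 5;0 0 0 0 0 -7.1 5;0 0 0 0 0 -7.1 5;0 0 0 0 0 -7.1 5;0 0 0 0 0 -7.1 5;0 0 0 0 0 -7.1 5;0 0 0 0 0 -7.1 5;0 0 0 0 0 -7.1 5;0 0 0 0 0 -2.2 5;0 0 0 0 0 0 5",
)

```text
clock: 3.3
eef_pos: [488.7, -53.9, 404.8]
eef_rot: [3.141, 0.0, 1.468]
ft_force: [-0.2, -1.0, -0.6]
gripper_width: 50.0
gripper_force: 0.0
```

Call:
step_arm(
  deltas="0 0 3.9 0 0 0 5;0 0 3.9 0 0 0 5;0 0 3.9 0 0 0 5;0 0 2.9 0 0 0 5;0 0 0.9 0 0 0 5;0 0 0 0 0 0 4;0 0 0 0 0 0 3;0 0 0 0 0 0 3;0 0 0 0 0 0 3;0 0 0 0 0 0 3",
)

```text
clock: 4.13
eef_pos: [489.4, -54.2, 251.5]
eef_rot: [3.139, 0.001, 1.466]
ft_force: [0.2, -0.5, 1.0]
gripper_width: 29.9
gripper_force: 0.0
```

```bash
python3 - <<'E'
from h import *
p,d=snapshot("scene"); cv2.imwrite("pics/s1.png",cv2.resize(p[140:300,210:450],None,fx=3.2,fy=3.2,interpolation=2))
f=sense(); print(f["ft_force"],f["gripper_width"],f["eef_pos"])
E
```

```text
[-0.19032557 -0.66831095  0.30958985] 29.93162057828923 [489.25991584 -54.16289441 251.11603951]
```

View pics/s1.png

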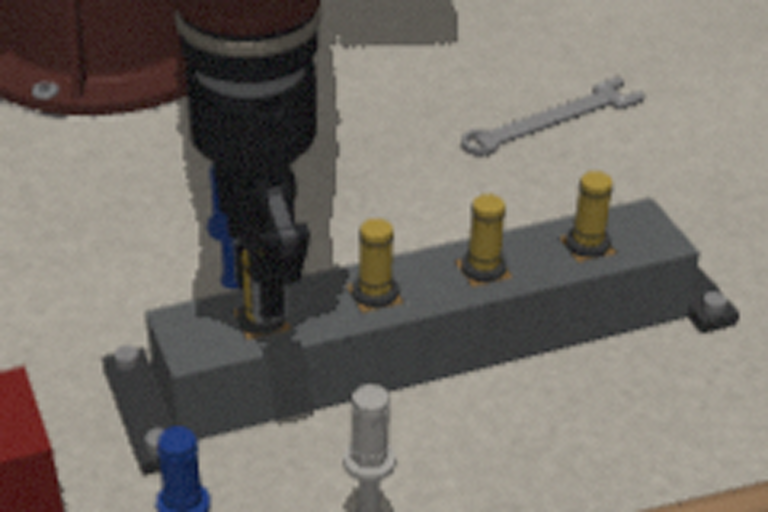

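Call:
step_arm(
  deltas="0 0.1 0 0 0 0 3;0 0.1 0 0 0 0 3;0 0.1 0 0 0 0 3;0 0 0 0 0 0 3",
)

```text
clock: 4.52
eef_pos: [491.6, -54.2, 249.7]
eef_rot: [-3.141, 0.0, 1.467]
ft_force: [-1.8, -0.0, 2.6]
gripper_width: 30.1
gripper_force: 1.2
```

Call:
step_arm(
  deltas="0 0.05 0 0 0 0 3;0 0 0 0 0 0 3",
)

```text
clock: 4.68
eef_pos: [491.9, -54.3, 249.7]
eef_rot: [-3.14, 0.0, 1.466]
ft_force: [-4.9, 0.4, 3.9]
gripper_width: 30.0
gripper_force: 2.5
```

Call:
step_arm(
  deltas="0 0.05 0 0 0 0 3;0 0 0 0 0 0 3",
)

```text
clock: 4.85
eef_pos: [492.2, -54.2, 249.7]
eef_rot: [-3.14, 0.0, 1.467]
ft_force: [-6.8, 0.7, 5.9]
gripper_width: 29.6
gripper_force: 3.5
```

Call:
step_arm(
  deltas="0 -0.2 0 0 0 0 3;0 -0.2 -0.1 0 0 0 3;0 -0.2 0 0 0 0 3;0 0 0 0 0 0 3;0 0 0 0 0 0 3",
)

```text
clock: 5.27
eef_pos: [486.7, -53.8, 250.8]
eef_rot: [3.141, 0.0, 1.466]
ft_force: [-0.3, -0.5, -0.6]
gripper_width: 30.0
gripper_force: 0.0
```

Call:
step_arm(
  deltas="0 -0.1 0 0 0 0 3;0 -0.05 0 0 0 0 3;0 0 0 0 0 0 3;0 0 0 0 0 0 3",
)

```text
clock: 5.6
eef_pos: [485.2, -53.6, 250.7]
eef_rot: [3.142, 0.0, 1.467]
ft_force: [0.2, 0.0, 0.3]
gripper_width: 30.0
gripper_force: 0.0
```

Call:
step_arm(
  deltas="0 -0.05 0 0 0 0 3;0 0 0 0 0 0 3",
)

```text
clock: 5.77
eef_pos: [484.7, -53.5, 250.7]
eef_rot: [3.142, 0.0, 1.467]
ft_force: [-0.3, -0.8, 0.9]
gripper_width: 30.0
gripper_force: 0.0
```

Call:
step_arm(
  deltas="0 -0.05 0 0 0 0 3;0 -0.05 0 0 0 0 3;0 0 0 0 0 0 3;0 0 0 0 0 0 3",
)

```text
clock: 6.1
eef_pos: [483.7, -53.4, 250.7]
eef_rot: [3.141, 0.0, 1.467]
ft_force: [0.1, -0.4, 0.1]
gripper_width: 30.2
gripper_force: 0.0
```

Call:
step_arm(
  deltas="0 -0.05 0 0 0 0 3;0 0 0 0 0 0 3",
)

```text
clock: 6.27
eef_pos: [483.2, -53.4, 250.7]
eef_rot: [3.142, 0.0, 1.467]
ft_force: [0.5, -0.6, 0.7]
gripper_width: 30.2
gripper_force: 0.0
```

Call:
step_arm(
  deltas="0 -0.05 0 0 0 0 3;0 0 0 0 0 0 3",
)

```text
clock: 6.43
eef_pos: [482.8, -53.4, 250.8]
eef_rot: [3.141, 0.0, 1.467]
ft_force: [1.4, 0.5, -0.3]
gripper_width: 30.0
gripper_force: 0.5
```

Call:
step_arm(
  deltas="0 -0.05 0 0 0 0 3;0 0 0 0 0 0 3",
)

```text
clock: 6.6
eef_pos: [482.4, -53.3, 250.9]
eef_rot: [3.141, 0.0, 1.467]
ft_force: [1.5, -0.5, 0.9]
gripper_width: 30.5
gripper_force: 0.9
```

Call:
step_arm(
  deltas="0 -0.05 0 0 0 0 3;0 0 0 0 0 0 3",
)

```text
clock: 6.77
eef_pos: [482.0, -53.3, 251.0]
eef_rot: [3.14, 0.0, 1.467]
ft_force: [2.9, -0.1, 1.6]
gripper_width: 30.2
gripper_force: 1.7
```

Call:
step_arm(
  deltas="0 -0.05 0 0 0 0 3;0 0 0 0 0 0 3",
)

```text
clock: 6.93
eef_pos: [481.7, -53.3, 251.1]
eef_rot: [3.14, 0.0, 1.467]
ft_force: [5.0, -0.2, 0.9]
gripper_width: 29.7
gripper_force: 2.6
```

Pin_d stops firmly both ways: 10.2 mm between 5 N contacts, of which about 8 mm is finger clearance, so it is sound. Next is pin_c.

Call:
step_arm(
  deltas="0 0.3 0 0 0 0 3;0 0.28 0 0 0 0 5;0 0 -3 0 0 0 5;0 0 -2.5 0 0 0 5;4 0 0 0 0 0 5;4 0 0 0 0 0 5;0 0 2.8 0 0 0 5;0 0 2.7 0 0 0 3;0 0 0 0 0 0 3;0 0 0 0 0 0 3;0 0 0 0 0 0 3",
)

```text
clock: 7.85
eef_pos: [495.6, 25.5, 251.7]
eef_rot: [3.141, 0.0, 1.466]
ft_force: [0.7, 0.1, 0.3]
gripper_width: 30.0
gripper_force: 0.0
```

Call:
step_arm(
  deltas="0 0.2 0 0 0 0 3;0 0.2 0 0 0 0 3;0 0 0 0 0 0 3;0 0 0 0 0 0 3",
)

```text
clock: 8.18
eef_pos: [499.7, 25.1, 251.4]
eef_rot: [3.141, 0.0, 1.466]
ft_force: [-0.3, -0.1, 0.3]
gripper_width: 30.0
gripper_force: 0.3
```

Call:
step_arm(
  deltas="0 0.08 0 0 0 0 3;0 0 0 0 0 0 3;0 0 0 0 0 0 3",
)

```text
clock: 8.43
eef_pos: [500.0, 25.3, 250.8]
eef_rot: [-3.141, 0.0, 1.466]
ft_force: [-3.7, -0.2, 3.0]
gripper_width: 30.1
gripper_force: 1.5
```

Call:
step_arm(
  deltas="0 0.08 0 0 0 0 3;0 0 0 0 0 0 3;0 0 0 0 0 0 3",
)

```text
clock: 8.68
eef_pos: [500.6, 25.3, 250.7]
eef_rot: [-3.14, 0.0, 1.467]
ft_force: [-5.9, -0.3, 4.8]
gripper_width: 30.5
gripper_force: 3.0
```

Call:
step_arm(
  deltas="0 -0.3 0 0 0 0 3;0 -0.3 -0.1 0 0 0 3;0 -0.3 0 0 0 0 3;0 -0.07 0 0 0 0 3;0 0 0 0 0 0 3;0 0 0 0 0 0 3",
)

```text
clock: 9.18
eef_pos: [491.3, 26.2, 251.8]
eef_rot: [3.141, 0.0, 1.466]
ft_force: [0.9, 0.1, 0.6]
gripper_width: 30.3
gripper_force: 0.4
```

Call:
step_arm(
  deltas="0 -0.07 0 0 0 0 3;0 0 0 0 0 0 3;0 0 0 0 0 0 3",
)

```text
clock: 9.43
eef_pos: [490.8, 26.2, 251.9]
eef_rot: [3.141, 0.0, 1.467]
ft_force: [2.4, -0.5, 1.3]
gripper_width: 30.1
gripper_force: 1.1
```

Call:
step_arm(
  deltas="0 -0.07 0 0 0 0 3;0 0 0 0 0 0 3;0 0 0 0 0 0 3",
)

```text
clock: 9.68
eef_pos: [490.3, 26.3, 252.1]
eef_rot: [3.14, 0.0, 1.466]
ft_force: [5.5, -1.0, 2.9]
gripper_width: 30.1
gripper_force: 2.5
```

Pin_c is firm both ways as well, 10.1 mm between contacts, so it is sound. On to pin_b.

Call:
step_arm(
  deltas="0 0.3 0 0 0 0 3;0 0.27 0 0 0 0 5;0 0 -3 0 0 0 5;0 0 -2.5 0 0 0 5;4 0 0 0 0 0 5;4 0 0 0 0 0 5;0 0 2.8 0 0 0 5;0 0 2.8 0 0 0 3;0 0 0 0 0 0 3;0 0 0 0 0 0 3;0 0 0 0 0 0 3",
)

```text
clock: 10.6
eef_pos: [504.1, 105.0, 251.7]
eef_rot: [-3.142, 0.0, 1.466]
ft_force: [0.3, -0.1, 1.0]
gripper_width: 30.1
gripper_force: 0.0
```

Call:
step_arm(
  deltas="0 0.2 0 0 0 0 3;0 0.2 0 0 0 0 3;0 0 0 0 0 0 3;0 0 0 0 0 0 3",
)

```text
clock: 10.93
eef_pos: [508.3, 104.7, 251.5]
eef_rot: [3.14, 0.0, 1.466]
ft_force: [0.7, 0.5, 0.3]
gripper_width: 30.2
gripper_force: 0.0
```

Call:
step_arm(
  deltas="0 0.08 0 0 0 0 3;0 0 0 0 0 0 3;0 0 0 0 0 0 3",
)

```text
clock: 11.18
eef_pos: [508.7, 104.8, 250.7]
eef_rot: [3.142, 0.0, 1.467]
ft_force: [0.4, 0.3, -0.3]
gripper_width: 30.1
gripper_force: 0.0
```

Call:
step_arm(
  deltas="0 0.06 0 0 0 0 3;0 0 0 0 0 0 3;0 0 0 0 0 0 3",
)

```text
clock: 11.43
eef_pos: [509.2, 104.8, 250.6]
eef_rot: [-3.141, 0.0, 1.467]
ft_force: [-0.7, -0.2, 0.1]
gripper_width: 30.0
gripper_force: 0.3
```

Call:
step_arm(
  deltas="0 0.08 0 0 0 0 3;0 0 0 0 0 0 3;0 0 0 0 0 0 3",
)

```text
clock: 11.68
eef_pos: [510.0, 104.7, 250.6]
eef_rot: [-3.141, 0.0, 1.467]
ft_force: [-0.9, 0.1, 0.3]
gripper_width: 30.1
gripper_force: 0.6
```

Call:
step_arm(
  deltas="0 0.08 0 0 0 0 3;0 0 0 0 0 0 3;0 0 0 0 0 0 3",
)

```text
clock: 11.93
eef_pos: [510.9, 104.6, 250.7]
eef_rot: [3.142, 0.0, 1.467]
ft_force: [-0.1, -0.2, -0.1]
gripper_width: 30.4
gripper_force: 0.4
```

Pin_b slides freely, about 3 mm past contact at under 1 N. I'll find both bush walls to confirm the play and get its centre.

Call:
step_arm(
  deltas="0 0.08 0 0 0 0 3;0 0 0 0 0 0 3;0 0 0 0 0 0 3",
)

```text
clock: 12.18
eef_pos: [511.7, 104.5, 250.6]
eef_rot: [3.141, 0.0, 1.466]
ft_force: [0.3, 0.0, -0.2]
gripper_width: 30.3
gripper_force: 0.3
```

Call:
step_arm(
  deltas="0 0.08 0 0 0 0 3;0 0 0 0 0 0 3;0 0 0 0 0 0 3",
)

```text
clock: 12.43
eef_pos: [512.5, 104.5, 250.7]
eef_rot: [3.141, 0.0, 1.467]
ft_force: [-0.1, -0.3, 0.6]
gripper_width: 29.8
gripper_force: 0.3
```

Call:
step_arm(
  deltas="0 -0.3 0 0 0 0 3;0 -0.3 0 0 0 0 3;0 -0.3 0 0 0 0 3;0 -0.3 0 0 0 0 3;0 -0.2 0 0 0 0 3;0 0 0 0 0 0 3;0 0 0 0 0 0 3",
)

```text
clock: 13.02
eef_pos: [498.4, 105.9, 250.7]
eef_rot: [3.142, 0.0, 1.467]
ft_force: [0.8, 0.1, -0.0]
gripper_width: 29.8
gripper_force: 0.0
```

Call:
step_arm(
  deltas="0 -0.1 0 0 0 0 3;0 0 0 0 0 0 3;0 0 0 0 0 0 3",
)

```text
clock: 13.27
eef_pos: [497.6, 106.0, 250.7]
eef_rot: [3.141, 0.0, 1.466]
ft_force: [1.6, 0.3, 0.6]
gripper_width: 29.9
gripper_force: 0.5
```

Call:
step_arm(
  deltas="0 -0.1 0 0 0 0 3;0 0 0 0 0 0 3;0 0 0 0 0 0 3",
)

```text
clock: 13.52
eef_pos: [496.5, 106.1, 250.8]
eef_rot: [3.141, 0.0, 1.467]
ft_force: [1.9, -0.6, 1.2]
gripper_width: 30.2
gripper_force: 0.5
```

Call:
step_arm(
  deltas="0 -0.08 0 0 0 0 3;0 0 0 0 0 0 3;0 0 0 0 0 0 3",
)

```text
clock: 13.77
eef_pos: [495.7, 106.2, 250.7]
eef_rot: [3.142, 0.0, 1.467]
ft_force: [1.6, -0.2, 0.4]
gripper_width: 29.9
gripper_force: 0.6
```

Call:
step_arm(
  deltas="0 -0.08 0 0 0 0 3;0 0 0 0 0 0 3;0 0 0 0 0 0 3",
)

```text
clock: 14.02
eef_pos: [495.1, 106.2, 250.9]
eef_rot: [3.141, 0.0, 1.466]
ft_force: [2.1, -0.5, 1.6]
gripper_width: 29.7
gripper_force: 1.1
```

Both sides slide freely. The −x wall comes at about 495.2 and the travel is over 17 mm, so pin_b is the loose one, centred near x = 504. I'll centre on it and grip.

Call:
step_arm(
  deltas="0 0.3 0 0 0 0 3;0 0.3 0 0 0 0 3;0 0.32 0 0 0 0 3;0 0 0 0 0 0 3;0 0 0 0 0 0 2.6;0 0 0 0 0 0 2.3;0 0 0 0 0 0 1.8;0 0 0 0 0 0 1.8;0 0 0 0 0 0 1.8;0 0 0 0 0 0 1.8",
)

```text
clock: 14.85
eef_pos: [504.0, 105.3, 250.6]
eef_rot: [-3.142, 0.0, 1.467]
ft_force: [-0.7, -0.2, -0.4]
gripper_width: 20.7
gripper_force: 58.6
```

Call:
step_arm(
  deltas="0 0 -0.2 0 0 0 1.8;0 0 -0.3 0 0 0 1.8;0 0 -0.5 0 0 0 1.8;0 0 0 0 0 0 1.8",
)

```text
clock: 15.18
eef_pos: [504.4, 105.3, 261.9]
eef_rot: [3.14, -0.0, 1.467]
ft_force: [0.2, -0.9, -1.0]
gripper_width: 21.0
gripper_force: 58.6
```

Call:
step_arm(
  deltas="0 0 -1 0 0 0 1.8;0 0 -1 0 0 0 1.8;0 0 -1 0 0 0 1.8;0 0 0 0 0 0 1.8",
)

```text
clock: 15.52
eef_pos: [504.9, 105.3, 293.8]
eef_rot: [3.138, -0.0, 1.467]
ft_force: [0.3, 0.2, -0.7]
gripper_width: 20.5
gripper_force: 58.7
```

Call:
step_arm(
  deltas="0 0 -2 0 0 0 1.8;0 0 -3.5 0 0 0 1.8;0 0 -3.5 0 0 0 1.8;-2 0.17 0 0 0 0 1.8;-3.4 0.3 0 0 0 0 1.8;-3.8 0.34 0 0 0 0 1.8;-3.8 0.34 0 0 0 0 1.8;-3.8 0.34 0 0 0 0 1.8;-3.8 0.34 0 0 0 0 1.8;-3.8 0.34 0 0 0 0 1.8;-3.8 0.34 0 0 0 0 1.8;-3.8 0.34 0 0 0 0 1.8",
)

```text
clock: 16.52
eef_pos: [498.7, -217.9, 381.0]
eef_rot: [3.141, 0.0, 1.466]
ft_force: [0.2, -0.1, -1.1]
gripper_width: 20.4
gripper_force: 58.9
```

Call:
step_arm(
  deltas="-2.4 0.2 0 0 0 0 1.8;-1.4 0.12 0 0 0 0 1.8;0 0 0 0 0 0 1.8;0 0 0 0 0 0 1.8;0 0 0 0 0 0 1.8",
)

```text
clock: 16.93
eef_pos: [498.5, -253.0, 380.8]
eef_rot: [-3.142, -0.0, 1.467]
ft_force: [-0.5, 0.1, -0.8]
gripper_width: 20.6
gripper_force: 58.9
```

```bash
python3 - <<'E'
from h import *
for c in("scene","top"):
    p,d=snapshot(c)
    for n in("stand_hole","pin_a_grip"):
        print(c,n,[(np.round(t["location"],1).tolist(),atz(c,[t["location"]],60)[0].round(1).tolist(),round(t["conf"],2)) for t in tip_of(c,n)])
    hsv=cv2.cvtColor(p,cv2.COLOR_BGR2HSV)
    r=cv2.inRange(hsv,(0,150,50),(8,255,255))
    cv2.imwrite(f"pics/{c}2.png",cv2.resize(p[130:340,90:340] if c=="scene" else p[220:300,380:510],None,fx=3 if c=="scene" else 5,fy=3 if c=="scene" else 5,interpolation=2))
print(sense()["eef_pos"])
E
```

```text
scene stand_hole [([201.2, 272.6], [502.6, -249.8, 60.0], 0.67)]
scene pin_a_grip [([394.3, 203.1], [473.5, 215.0, 60.0], 0.81)]
top stand_hole []
top pin_a_grip [([247.5, 246.8], [514.2, 190.4, 60.0], 0.56)]
[ 498.50561277 -253.30617513  380.87335463]
```

View pics/scene2.png

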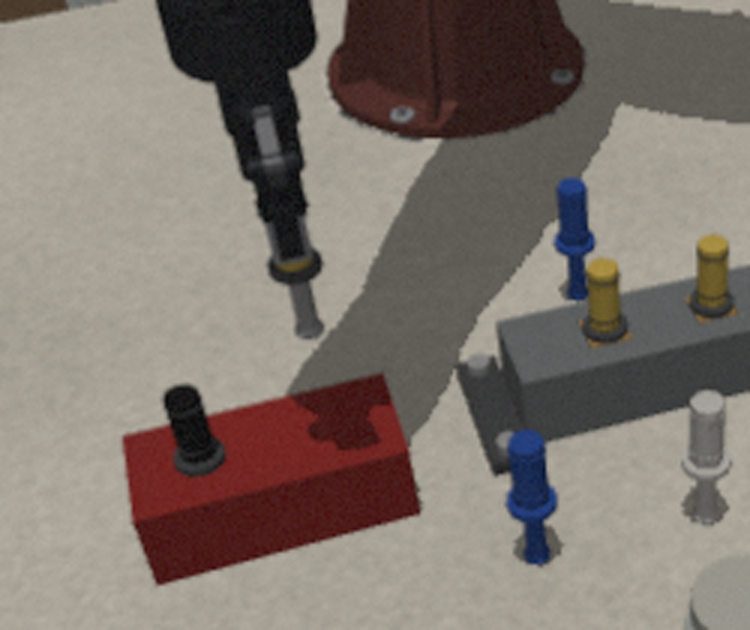

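```bash
python3 - <<'E'
from h import *
for c,roi in(("scene",(185,260,215,285)),("top",(418,248,438,268))):
    p=cv2.imread(f"pics/{c}0.png"); x0,y0,x1,y1=roi
    R=p[y0:y1,x0:x1,2].astype(int); print(c); 
    big=cv2.resize(p[y0:y1,x0:x1,2],None,fx=8,fy=8,interpolation=2)
    t,b=cv2.threshold(big,0,255,cv2.THRESH_BINARY_INV+cv2.THRESH_OTSU)
    n,l,s,ce=cv2.connectedComponentsWithStats(b)
    for k in range(1,n):
        if s[k,4]<500: continue
        u=(ce[k]+.5)/8-.5+[x0,y0]; bb=[(s[k,0]+s[k,2]/2)/8-.5+x0,(s[k,1]+s[k,3]/2)/8-.5+y0]
        print(t,s[k]/8,u.round(1),atz(c,[u],60).round(1),"bbox",atz(c,[bb],60).round(1))
    print("touch check pin_d etc via z", end=" ")
print("foot",atz("scene",[[193.3,239.5]],140),"shoulder",atz("scene",[[188.3,217.3]],193))
p,d=snapshot("scene")
cv2.imwrite("pics/foot.png",cv2.resize(p[190:260,150:240],None,fx=8,fy=8,interpolation=2))
E
```

```text
scene
93.0 [  7.375   8.75   13.      8.5   685.875] [198.5 272.5] [[ 500.  -254.5   60. ]] bbox [[ 499.9 -254.7   60. ]]
touch check pin_d etc via z top
97.0 [  6.625   4.875   9.5     9.625 544.125] [429. 257.] [[ 498.9 -257.9   60. ]] bbox [[ 498.6 -257.6   60. ]]
touch check pin_d etc via z foot [[ 496.57650774 -249.87885288  140.        ]] shoulder [[ 498.42587    -250.10952394  193.        ]]
```

View pics/foot.png

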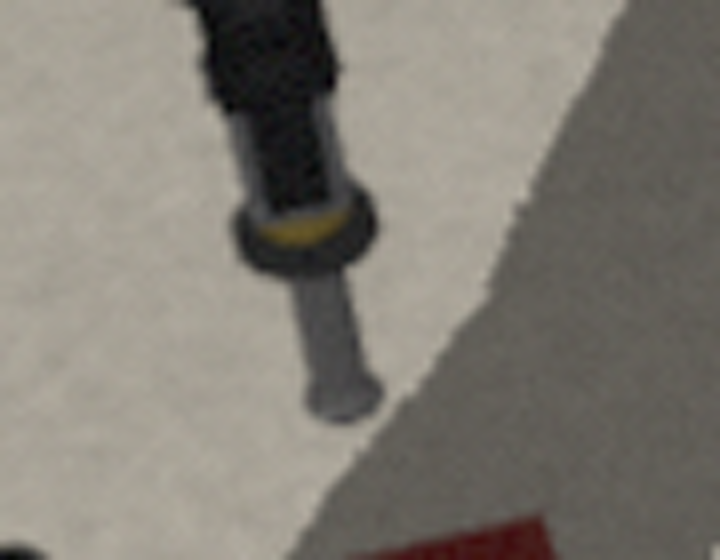

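Call:
step_arm(
  deltas="-0.3 0.16 0 0 0 0 1.8;0 0 2.5 0 0 0 1.8;0 0 2.5 0 0 0 1.8;0 0 1.9 0 0 0 1.8;0 0 0.6 0 0 0 1.8;0 0 0 0 0 0 1.8;0 0 0 0 0 0 1.8;0 0 0 0 0 0 1.8",
)

```text
clock: 17.95
eef_pos: [500.0, -257.6, 307.4]
eef_rot: [3.14, 0.001, 1.467]
ft_force: [-0.4, -0.3, -1.6]
gripper_width: 20.8
gripper_force: 58.9
```

```bash
python3 - <<'E'
from h import *
p,d=snapshot("scene"); print(sense()["eef_pos"])
p=cv2.convertScaleAbs(p,alpha=1.8,beta=10)
cv2.imwrite("pics/foot2.png",cv2.resize(p[235:305,150:240],None,fx=8,fy=8,interpolation=2))
E
```

```text
[ 500.04788592 -257.56931482  307.46271087]
```

View pics/foot2.png

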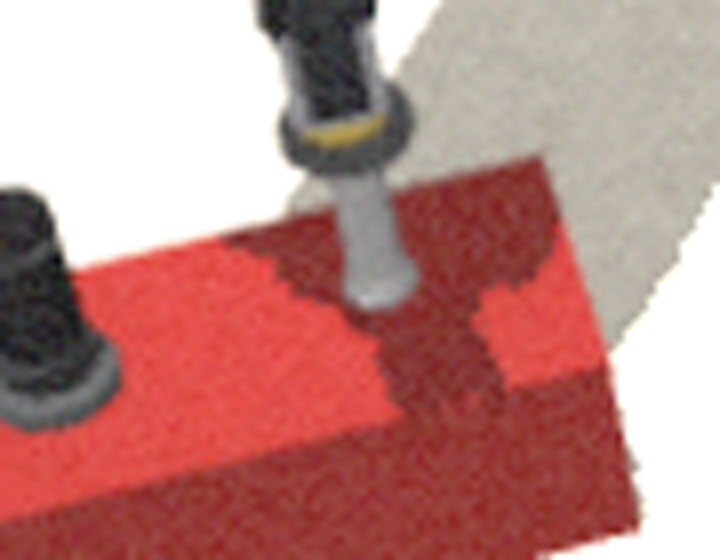

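```bash
python3 - <<'E'
from h import *
print(atz("scene",[[197.0,271.1]],66.8),atz("scene",[[198.5,272.5]],60))
E
```

```text
[[ 502.27487634 -256.87991121   66.8       ]] [[ 500.0365819  -254.45914503   60.        ]]
```

Call:
step_arm(
  deltas="0.15 -0.11 0 0 0 0 1.8;0 0 0.3 0 0 0 1.8;0 0 0.2 0 0 0 1.8;0 0 0.2 0 0 0 1.8;0 0 0 0 0 0 1.8;0 0 0 0 0 0 1.8",
)

```text
clock: 18.5
eef_pos: [498.6, -255.5, 298.5]
eef_rot: [-3.141, -0.0, 1.467]
ft_force: [-0.1, -0.5, -1.2]
gripper_width: 20.7
gripper_force: 58.9
```

Call:
step_arm(
  deltas="0 0 0.2 0 0 0 1.8;0 0 0.2 0 0 0 1.8;0 0 0 0 0 0 1.8;0 0 0 0 0 0 1.8",
)

```text
clock: 18.83
eef_pos: [498.6, -255.5, 294.5]
eef_rot: [-3.141, -0.0, 1.467]
ft_force: [0.1, 0.2, -1.3]
gripper_width: 20.6
gripper_force: 58.9
```

Call:
step_arm(
  deltas="0 0 0.5 0 0 0 1.8;0 0 0.5 0 0 0 1.8;0 0 0.5 0 0 0 1.8;0 0 0 0 0 0 1.8",
)

```text
clock: 19.17
eef_pos: [498.3, -255.3, 278.1]
eef_rot: [-3.14, -0.001, 1.467]
ft_force: [-0.8, -0.1, -0.9]
gripper_width: 20.8
gripper_force: 58.9
```

Call:
step_arm(
  deltas="0 0 0.5 0 0 0 1.8;0 0 0.5 0 0 0 1.8;0 0 0.5 0 0 0 1.8;0 0 0.5 0 0 0 1.8;0 0 0.3 0 0 0 1.8;0 0 0 0 0 0 1.8;0 0 0 0 0 0 1.8",
)

```text
clock: 19.75
eef_pos: [498.6, -255.5, 256.5]
eef_rot: [-3.141, -0.0, 1.467]
ft_force: [-0.8, -0.3, -1.0]
gripper_width: 20.5
gripper_force: 58.9
```

Call:
step_arm(
  deltas="0 0 0.2 0 0 0 1.8;0 0 0.1 0 0 0 1.8;0 0 0 0 0 0 1.8;0 0 0 0 0 0 1.8",
)

```text
clock: 20.08
eef_pos: [498.7, -255.6, 253.8]
eef_rot: [3.142, 0.0, 1.467]
ft_force: [-0.6, 0.5, -2.2]
gripper_width: 20.9
gripper_force: 58.9
```

Nothing touched on the way in. The last few millimetres now, by feel.

Call:
step_arm(
  deltas="0 0 0.1 0 0 0 1.8;0 0 0.1 0 0 0 1.8;0 0 0 0 0 0 1.8;0 0 0 0 0 0 1.8",
)

```text
clock: 20.42
eef_pos: [498.7, -255.5, 251.6]
eef_rot: [-3.142, -0.0, 1.467]
ft_force: [-0.6, -0.9, -0.7]
gripper_width: 20.7
gripper_force: 58.9
```

Call:
step_arm(
  deltas="0 0 0.06 0 0 0 1.8;0 0 0 0 0 0 1.8;0 0 0 0 0 0 1.8",
)

```text
clock: 20.67
eef_pos: [498.7, -255.6, 251.1]
eef_rot: [-3.142, 0.0, 1.467]
ft_force: [-0.6, -0.8, -0.5]
gripper_width: 20.4
gripper_force: 58.9
```

Call:
step_arm(
  deltas="0 0 0.06 0 0 0 1.8;0 0 0 0 0 0 1.8;0 0 0 0 0 0 1.8",
)

```text
clock: 20.92
eef_pos: [498.7, -255.6, 250.6]
eef_rot: [3.141, 0.0, 1.466]
ft_force: [-0.5, 0.5, -0.6]
gripper_width: 20.4
gripper_force: 59.1
```

Call:
step_arm(
  deltas="0 0 0.05 0 0 0 1.8;0 0 0 0 0 0 1.8;0 0 0 0 0 0 1.8",
)

```text
clock: 21.17
eef_pos: [498.7, -255.6, 250.6]
eef_rot: [3.141, 0.0, 1.467]
ft_force: [-2.8, 0.5, 5.5]
gripper_width: 20.3
gripper_force: 59.2
```

Call:
step_arm(
  deltas="0 0 0.05 0 0 0 1.8;0 0 0 0 0 0 1.8;0 0 0 0 0 0 1.8",
)

```text
clock: 21.42
eef_pos: [498.7, -255.6, 250.6]
eef_rot: [3.141, 0.001, 1.467]
ft_force: [-3.7, 3.1, 8.9]
gripper_width: 21.0
gripper_force: 59.8
```

The shoulder is home: contact force came at 250.6, the same height as in the bar. Release and retreat.

Call:
step_arm(
  deltas="0 0 0 0 0 0 2.3;0 0 0 0 0 0 2.6;0 0 0 0 0 0 3.5;0 0 0 0 0 0 5;0 0 0 0 0 0 5;0 0 -1.5 0 0 0 5;0 0 -3 0 0 0 5;0 0 -4 0 0 0 5;0 0 -4 0 0 0 5;-3 0 0 0 0 0 5;0 0 0 0 0 0 5",
)

```text
clock: 22.33
eef_pos: [495.8, -288.6, 377.7]
eef_rot: [3.137, 0.005, 1.465]
ft_force: [0.4, -0.6, -1.4]
gripper_width: 49.9
gripper_force: 0.0
```

```bash
python3 - <<'E'
from h import *
p,d=snapshot("scene"); print(sense()["eef_pos"])
cv2.imwrite("pics/end.png",cv2.resize(p[140:340,90:440],None,fx=2.2,fy=2.2,interpolation=2))
hsv=cv2.cvtColor(p,cv2.COLOR_BGR2HSV); y=cv2.inRange(hsv,(20,120,50),(35,255,255))
n,l,s,ce=cv2.connectedComponentsWithStats(y)
for k in range(1,n):
    if s[k,4]<40: continue
    P=cloud("scene",d,np.nonzero((l==k)&(d>0))); print(ce[k].round(1),np.percentile(P[:,2],95).round(1),atz("scene",[ce[k]],91).round(1))
E
```

```text
[ 495.57965411 -287.09097727  375.79128556]
[394.9 205.1] 116.0 [[514.8 185.5  91. ]]
[327. 220.] 115.9 [[497.   26.9  91. ]]
[290.9 227.8] 116.0 [[487.7 -52.   91. ]]
[196.  260.6] 116.4 [[ 499.5 -254.    91. ]]
```

View pics/end.png

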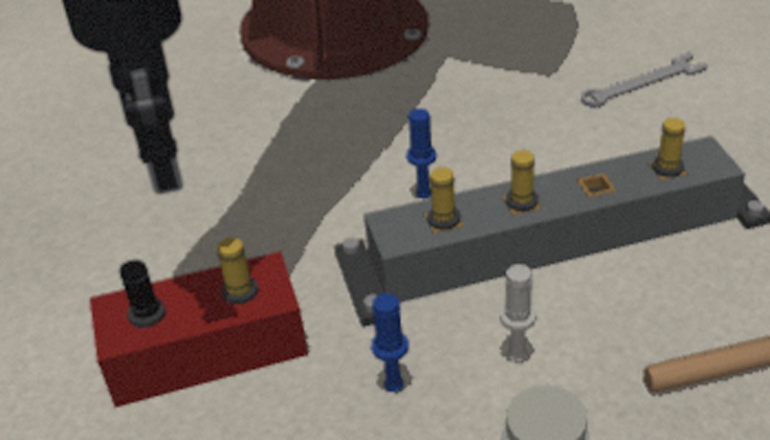

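The picture shows the pin upright and home in the stand, with its top at z≈116 like the others. The three sound pins are still seated, and the gripper is clear.

```bash
python3 -c "
from workcell import *
print(hand_in())"
```

```text
the job is handed in; nothing more can be done
None
```

The loose pin was pin_b. It now stands fully home in the empty hole of the reject stand; pin_c and pin_d were felt and are sound, pin_a was not felt because pin_b showed the play first, all three are still seated, and the job is handed in at about 22 s.

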